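# Clear the microscope's rotary stage and start its calibration

## Robot

A 6-joint arm with a two-finger parallel gripper is mounted at the origin on the work surface. World frame = base frame: x ahead of the robot, y to its left, z up, the work surface at z = 0. Lengths are in m, angles in rad, forces in N, time in s.
With the tool pointing down it reaches from about 0.4 to 0.825 m from the base axis. Payload 7 kg.
Tool frame: the origin (TCP) lies on the centre line of the jaws, within the pads' length; the fingertips stand 22 mm ahead of it and the grasp point (between the pads) lies 3 mm ahead of it; z points along the fingers, y is the line along which they close (so a half turn about z gives the same grasp; the last joint's range is limited). The gripper opens to 85 mm and grips with 20 to 120 N. Pads are 22 mm wide; open, the fingers measure 114 mm over their backs; the gripper's body (76 mm by 85 mm) begins 54 mm behind the grasp point. The pads swing forward as they close: fully open they stand 13 mm farther back than shut.
Start: joints at [0.288, 0.359, 0.012, 0, -1.224, -0.288], TCP at [0.675, -0, 0.253] pointing down, gripper open.
Joint ranges: [-3.07, 3.07], [-1.43, 2.12], [-1.02, 1.25], [-3.03, 1.67], [-3.05, -0], [-3.03, 3.03]. Speed limits (rad/s): [2.39, 2.39, 3.01, 3.14, 3.14, 3.14].

## Interface

Orientations are given as a 3x3 rotation matrix whose columns are the frame's x, y, z axes.
In Python, from cell import bot gives the robot as it stands.
- The arm moves only by the shell command python3 -m creep 'ROWS' [FORCE]. ROWS is JSON, a list of rows, each an object with "dr": the turn, a rotation vector about the tool's x, y, z in degrees, a list of three; "xyz": the shift along the tool's x, y, z in cm, a list of three; "gripper": the finger opening in cm, from 0 to 8.54. A call has 1 to 20 rows; each row is the pose to reach, as a shift and turn from the pose commanded when the call began, along the tool's axes at that moment; what a row does not reach only later rows make up. A row lasts 1/10 s, in which the tool goes at most 50 mm and 8.59 degrees, less where a joint would pass 70% of its speed; a pose out of reach is approached as far as the arm can. A call with a gripper value outside its range is refused whole. The fingers move at their own pace and stop on an object; FORCE is the grip in N (left out, the last holds). Time passes only in rows, so rows that repeat a pose let the fingers close. It gives the time, the measured TCP pose, the force, the opening and the grip force at its end, in the units of the state.
- bot.read_state(): the state, without advancing time (a new reading comes with each control period).
- bot.camera(name): name is "scene" or "side" or "wrist"; returns (picture, depth): 420x560x3 uint8, red, green, blue; 420x560 float32, m along the optical axis (not along the pixel's ray), 0 where there is no reading.
- bot.calibration(name): a dict with "vertical_fov" (degrees; the focal length in pixels is half the picture's height over the tangent of half this angle, whatever the lens; pixels are square), "cx", "cy" (the principal point, pixels), "eye" and "orientation" of the camera in the world. Camera axes: x right, y up, looking along -z (the intrinsics and any distortion apply to the point x, -y, -z); pixel columns grow to the right and rows downward; lengths in m; the calibration is good to about 2 mm. The wrist camera is an equidistant fisheye: a pixel r from the principal point sees the ray r / f radians off the axis. A picture is of the moment at which its call begins: read the wrist's pose just before it. calibration takes no time and is no camera call; for the wrist camera it gives the pose at the moment of the call.
- bot.sign_off(): hands the job in; it is judged then, once.
The state is a dict: "clock": time; "qpos": joint angles; "qvel": joint speeds; "joint_efforts": joint torques, N m; "ee_pos": TCP position; "tcp_rot": TCP orientation; "ft_force": force on the tool from outside, world axes, zero at the start; "wrist_torque": the same for the moment, N m; "width": finger opening in m; "finger_force": force on a finger pad.
Only numpy, scipy, OpenCV 4.12 (cv2) and the standard library are available. Lean on these libraries where they do the work, as an engineer would, in place of code of your own. Each camera call takes 0.05 s, during which the arm holds its last target. There are 200 camera calls.

## Task

Inspection is over: store each specimen mount from the microscope's rotary stage in a dish of its own, taking the dishes off the top of the pile, and stand the dishes flat in the steel tray with the mounts polished face up; dishes that are not needed stay in the pile. When the stage is clear, stand the reference block on its base in the middle of the stage's disc, inside the engraved ring, and then twist the spring-return selector on the control box clockwise to its stop and let it go to start the calibration. Leave the other things on the bench where they are.

Things in the scene. Friction and masses are not known exactly. Their poses are not given: they have to be found in the camera images.
- stage: The microscope's rotary stage, fixed to the bench at its loading position: a 150 mm square black carriage on a guide rail (100 mm wide, 12 mm high) that runs along the stage's -y to the microscope, over 600 mm away; on the carriage a round bearing housing, 144 mm across, and on that the disc. Origin: on the bench under the axis of the disc; z up.
- turntable (a joint): Angle of the dark steel disc on the stage, in rad, counter-clockwise from above. It spins freely and endlessly, without motor, brake or spring: the least sideways push off its axis turns it. The disc is 190 mm across and 12 mm thick; its top lies 69 mm above the bench.
- disc_centre (a point): Middle of the top face of the disc, on its axis, 69 mm above the bench. A white ring engraved around it is 62 mm across (a second one near the disc's edge is 180 mm across). x and y turn with the disc; z up.
- mount1: Specimen mount: a dark resin cylinder 30 mm across and 25 mm high, about 40 g, with a small bright metal section in its polished top face. Two or three of the four mounts are present (the rest are absent), standing on the disc at 50 to 76 mm from its axis, all alike. Origin: centre of the underside; z points out of the polished face.
- mount2: Specimen mount: a dark resin cylinder 30 mm across and 25 mm high, about 40 g, with a small bright metal section in its polished top face. Two or three of the four mounts are present (the rest are absent), standing on the disc at 50 to 76 mm from its axis, all alike. Origin: centre of the underside; z points out of the polished face.
- mount3: Specimen mount: a dark resin cylinder 30 mm across and 25 mm high, about 40 g, with a small bright metal section in its polished top face. Two or three of the four mounts are present (the rest are absent), standing on the disc at 50 to 76 mm from its axis, all alike. Origin: centre of the underside; z points out of the polished face.
- mount4: Specimen mount: a dark resin cylinder 30 mm across and 25 mm high, about 40 g, with a small bright metal section in its polished top face. Two or three of the four mounts are present (the rest are absent), standing on the disc at 50 to 76 mm from its axis, all alike. Origin: centre of the underside; z points out of the polished face.
- dish1: Round aluminium stacking dish, number 1 from the bottom of a pile of four, 64 mm across, 23 mm high, 70 g: solid foot 50 mm across, 5 mm high; straight wall 3 mm thick; inner floor 8 mm above the origin. In the pile the foot sits loosely in the mouth of the dish below, the shoulder on its rim, so each dish stands 18 mm above the next. Origin: centre of the underside of the foot; z up.
- dish2: Round aluminium stacking dish, number 2 from the bottom of a pile of four, 64 mm across, 23 mm high, 70 g: solid foot 50 mm across, 5 mm high; straight wall 3 mm thick; inner floor 8 mm above the origin. In the pile the foot sits loosely in the mouth of the dish below, the shoulder on its rim, so each dish stands 18 mm above the next. Origin: centre of the underside of the foot; z up.
- dish3: Round aluminium stacking dish, number 3 from the bottom of a pile of four, 64 mm across, 23 mm high, 70 g: solid foot 50 mm across, 5 mm high; straight wall 3 mm thick; inner floor 8 mm above the origin. In the pile the foot sits loosely in the mouth of the dish below, the shoulder on its rim, so each dish stands 18 mm above the next. Origin: centre of the underside of the foot; z up.
- dish4: Round aluminium stacking dish, number 4 from the bottom of a pile of four, 64 mm across, 23 mm high, 70 g: solid foot 50 mm across, 5 mm high; straight wall 3 mm thick; inner floor 8 mm above the origin. In the pile the foot sits loosely in the mouth of the dish below, the shoulder on its rim, so each dish stands 18 mm above the next. Origin: centre of the underside of the foot; z up.
- tray: Flat steel tray for finished work, fixed to the bench, 140 mm (its x) by 270 mm (its y), floor 2 mm thick, with a lip 3 mm thick whose top lies 6 mm above the bench. Empty at the start. Origin: centre of its underside, on the bench; z up.
- block: Steel reference block with a glass scale let into its top, 36 mm (its x) by 20 mm (its y) by 24 mm high, about 130 g, standing on the bench. Origin: centre of the underside; z up, out of the scale.
- console: White control box fixed to the bench, 160 mm (its x) by 140 mm (its y) by 55 mm high, with six green buttons (not used here) on the top and a black selector. Origin: centre of its underside; z up. The selector's upright axis stands 35 mm towards -x from the middle.
- selector (a joint): Angle of the selector, in rad: 0 at rest, growing clockwise as seen from above, to the stop at 1.05. A spring turns it back to 0 when it is let go (about 0.04 Nm at rest, 0.17 Nm at the stop).
- selector_grip (a point): On the selector's upright axis, inside its grip: a black bar 42 mm long (along this point's x), 13 mm wide (along its y) and 22 mm high, with a white mark at one end, on a round skirt 44 mm across and 8 mm high. This point lies 81 mm above the bench; the skirt's top lies 12 mm below it and the top of the bar 10 mm above it. Turns with the selector; z up.
- motor: Bystander: small square stepper motor, 42 by 42 by 36 mm, with a shaft sticking up to 58 mm. Origin: centre of the underside.
- clamp: Bystander: small steel specimen clamp, 45 by 40 by 32 mm, with two upright jaws. Origin: centre of the underside.
- tape: Bystander: roll of clear tape lying flat, 64 mm across, 18 mm high. Origin: centre of the underside.
- objective: Bystander: spare objective lens of steel standing upright, 32 mm across, 48 mm high. Origin: centre of the underside.
- cleaner: Bystander: small white bottle of lens cleaner, 38 mm across, 100 mm high. Origin: centre of the underside.

How it is judged:
By the outcome, as a careful person would: the job done as asked, in the order asked, and still so for the second after the job is handed in, with the robot touching nothing.
Of mount1, mount2, mount3, mount4 only 2 to 3 are there at a start; the rules pass over those that are not, and their reading is None.
At some moment in a run one of block may be knocked a few centimetres aside while the robot is not near it.
It also fails if it takes over 210 s, if anything falls off the work surface, if the arm or the gripper's body presses on something with over 40 N, if the wrist force passes 120 N, or if a joint passes its speed limit or range.

## Working session

There is one attempt and no reset: what is moved stays moved. The work goes in short steps, Python scripts to look and compute and a shell command to move; the robot and the scene stay as the last step left them, time stands still between calls to the robot, and variables do not carry over. Pictures are saved under pics/ and viewed, at most 14 in all, crops included, and the job is handed in when it is done.

```bash
ls; mkdir -p pics
cat > h.py <<'E'
import numpy as np, cv2
from cell import bot
def snap(name,fn=None):
    cal=bot.calibration(name); im,d=bot.camera(name)
    if fn: cv2.imwrite('pics/'+fn+'.png',im[:,:,::-1]); np.savez('pics/'+fn+'.npz',im=im,d=d,name=name,**{k:np.array(v) for k,v in cal.items()})
    return im,d,cal
def load(fn):
    z=np.load('pics/'+fn+'.npz'); return z['im'],z['d'],{k:z[k] for k in z.files if k not in('im','d')}
def world(cal,u,v,d):
    u=np.asarray(u,float);v=np.asarray(v,float)
    f=210/np.tan(np.radians(cal['vertical_fov'])/2)
    x=(u-cal['cx'])/f;y=(v-cal['cy'])/f
    if str(cal.get('name',''))=='wrist':
        r=np.hypot(x,y)+1e-9; s=np.tan(r)/r; x=x*s;y=y*s
    p=np.stack([x*d,-y*d,-d*np.ones_like(x)],-1)
    return p@np.array(cal['orientation']).T+np.array(cal['eye'])
def atz(cal,u,v,z):
    e=np.array(cal['eye']);p=world(cal,u,v,1.0)
    r=p-e; return e+r*((z-e[2])/r[...,2])[...,None]
E
python3 - <<'E'
from h import *
for n in('scene','side','wrist'):
    im,d,c=snap(n,n+'0'); print(n,c,(d>0).mean())
E
```

```text
pics
scene {'vertical_fov': 47.648849436018764, 'cx': 278.31105697486817, 'cy': 207.65300631256505, 'eye': array([ 1.15338792, -0.29788162,  0.79717331]), 'orientation': array([[ 0.46372971, -0.67147455,  0.57799367],
       [ 0.8859572 ,  0.34711776, -0.30755342],
       [ 0.00588243,  0.65469931,  0.75586653]])} 0.9960501700680272
side {'vertical_fov': 46.00110905962557, 'cx': 279.72539230920523, 'cy': 202.94060715329348, 'eye': array([ 0.14250392, -0.63804989,  0.64897172]), 'orientation': array([[ 0.80873773,  0.34480367, -0.47650154],
       [-0.58814441,  0.46661508, -0.66057287],
       [-0.00542515,  0.81448192,  0.58016357]])} 0.9960246598639456
wrist {'vertical_fov': 65.70646984690485, 'cx': 278.5573462665287, 'cy': 215.41216456753995, 'eye': array([ 0.67516301, -0.08332045,  0.37350119]), 'orientation': array([[-9.99999164e-01, -8.84815566e-04,  9.43234242e-04],
       [ 5.32677041e-04, -9.46385892e-01, -3.23037862e-01],
       [ 1.17849251e-03, -3.23037089e-01,  9.46385572e-01]])} 0.9962755102040817
```

View pics/scene0.png

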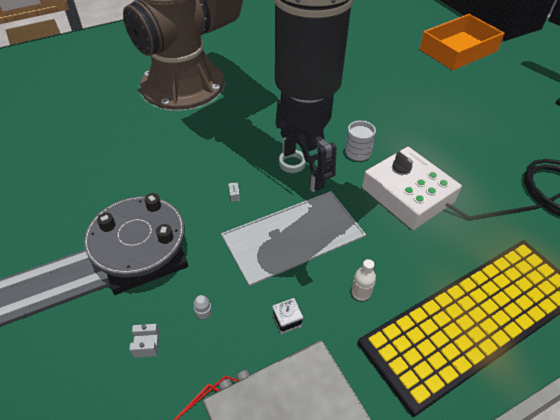

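View pics/side0.png

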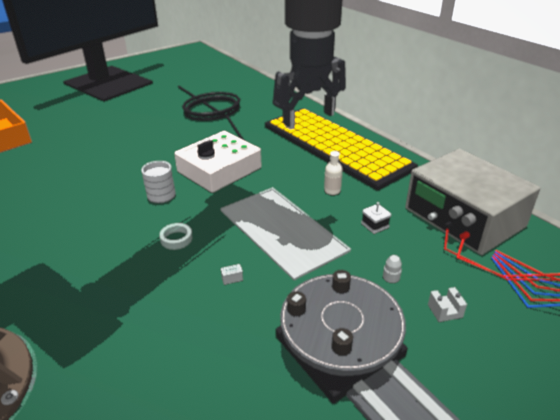

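The scene view shows three mounts on the disc at (106,220), (153,201) and (165,232), the block at (234,191), the pile at (360,140) and the tape at (292,160). The tray is at (293,235), the console at (412,185) and the selector at (403,162). The side view agrees. Next I'll build a top-down map from both depth images.

```bash
cat > top.py <<'E'
from h import *
X0,X1,Y0,Y1,R=0.25,0.95,-0.4,0.5,0.00117
H=np.zeros((int((X1-X0)/R),int((Y1-Y0)/R)),np.float32); C=np.zeros(H.shape+(3,),np.uint8)
V,U=np.mgrid[0:420,0:560]
for n in('side0','scene0'):
    im,d,c=load(n); P=world(c,U,V,d); k=(d>0)&(P[...,2]<0.13)&(P[...,2]>-.02)
    i=((X1-P[...,0])/R).astype(int); j=((Y1-P[...,1])/R).astype(int)
    k&=(i>=0)&(i<H.shape[0]-1)&(j>=0)&(j<H.shape[1]-1)
    o=np.argsort(P[...,2][k]); 
    for a in(0,1):
      for b in(0,1):
        ii=i[k][o]+a;jj=j[k][o]+b; z=P[...,2][k][o]; better=z>H[ii,jj]-0.003
        H[ii[better],jj[better]]=z[better]; C[ii[better],jj[better]]=im[k][o][better]
cv2.imwrite('pics/top.png',C[:,:,::-1]); np.save('pics/H.npy',H)
print(H.shape)
# components above 8 mm
m=((H>0.010)).astype(np.uint8); n,l,s,ce=cv2.connectedComponentsWithStats(m)
for q in range(1,n):
    if s[q,4]>150:
        r=cv2.minAreaRect(np.argwhere(l==q)[:,::-1].astype(np.float32)); 
        print(q,'ctr',(X1-r[0][1]*R).round(4),(Y1-r[0][0]*R).round(4),'size mm',(np.array(r[1])*R*1000).round(),'ang',round(r[2]),'zmax',np.percentile(H[l==q],95).round(4))
E
python3 top.py
```

```text
(598, 769)Traceback (most recent call last):
  File "top.py", line 21, in <module>
    print(q,'ctr',(X1-r[0][1]*R).round(4),(Y1-r[0][0]*R).round(4),'size mm',(np.array(r[1])*R*1000).round(),'ang',round(r[2]),'zmax',np.percentile(H[l==q],95).round(4))
                  ^^^^^^^^^^^^^^^^^^^^
AttributeError: 'float' object has no attribute 'round'
```

View pics/top.png

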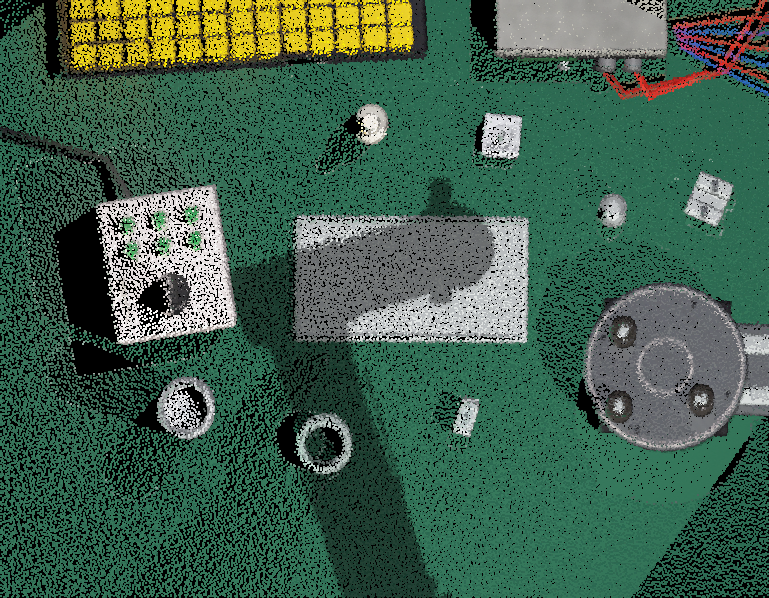

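The top map (up is +x, left is +y) shows the disc at (666,368) and its mounts at (623,331), (620,405) and (702,400). The block is at (466,417), the pile at (187,408), the tape at (324,443), the tray centred at (411,280) and the selector near (163,293). I'll fit these precisely from the point clouds.

```bash
cat > fit.py <<'E'
from h import *
R=0.00117
V,U=np.mgrid[0:420,0:560]
def cloud(n):
    im,d,c=load(n); P=world(c,U,V,d); return P[d>0],im[d>0]
def near(P,px,r):
    x,y=0.95-px[1]*R,0.5-px[0]*R; return np.hypot(P[:,0]-x,P[:,1]-y)<r
def circ(p): # circle from outline via hull
    (c,r)=cv2.minEnclosingCircle((p[:,:2]*1000).astype(np.float32)); return np.round(c,1),round(r,1)
def rect(p):
    r=cv2.minAreaRect((p[:,:2]*1000).astype(np.float32)); return np.round(r[0],1),np.round(r[1],1),round(r[2],1)
if __name__=='__main__':
  for n in('side0','scene0'):
    P,I=cloud(n); z=P[:,2]; print(n,'bench z med',np.median(z[near(P,(560,480),.03)]).round(4))
    k=near(P,(666,368),.11)&(abs(z-.069)<.004); print('disc',circ(P[k]),np.median(z[k]).round(4))
    for m in((623,331),(620,405),(702,400)):
        k=near(P,m,.024)&(z>.09); print('mount',circ(P[k]),np.median(z[k]).round(4))
    k=near(P,(187,408),.045)&(z>.070); print('pile',circ(P[k]),np.percentile(z[k],[50,99]).round(4))
    k=near(P,(466,417),.04)&(z>.020);print('block',rect(P[k]),np.median(z[k]).round(4))
    k=near(P,(163,263),.15)&(z>.050)&(z<.062)&(P[:,1]>.2);print('console',rect(P[k]))
    k=near(P,(163,293),.06)&(z>.086);print('bar',rect(P[k]),k.sum(),np.median(z[k]).round(4))
    k=near(P,(411,280),.17)&(z<.02)&(I.min(1)>60)&(abs(I.max(1).astype(int)-I.min(1))<25);print('tray',rect(P[k]))
    k=near(P,(324,443),.05)&(z>.012);print('tape',circ(P[k]))
E
python3 fit.py
```

```text
side0 bench z med 0.0013
disc (array([ 519. , -276.2]), 96.1) 0.0701
mount (array([ 559.1, -226.8]), 15.3) 0.0949
mount (array([ 471.3, -223. ]), 15.3) 0.095
mount (array([ 479.1, -318.3]), 15.2) 0.0948
pile (array([468.9, 283.4]), 33.7) [0.0755 0.0795]
block (array([460.2, -43.7]), array([23.2, 37.2]), 78.2) 0.0252
console (array([636.8, 307. ]), array([162.3, 142.9]), 9.4)
bar (array([602.8, 301.2]), array([38., 16.]), 13.7) 75 0.0912
tray (array([646.5,   8.9]), array([299.8, 283.4]), 68.5)
tape (array([428.3, 122.6]), 33.7)
scene0 bench z med -0.0002
disc (array([ 523.8, -277.2]), 96.2) 0.0687
mount (array([ 564.9, -229.1]), 15.9) 0.0937
mount (array([ 477.6, -224.3]), 15.7) 0.0936
mount (array([ 485.2, -318.6]), 16.3) 0.0937
pile (array([475.9, 281.7]), 35.1) [0.0745 0.0798]
block (array([466.1, -45.2]), array([19.7, 38.7]), 72.0) 0.0238
console (array([610.3, 301.2]), array([229. , 145.3]), 8.6)
bar (array([609.4, 300.3]), array([42.9, 16.3]), 12.1) 97 0.09
tray (array([626.4,  20.6]), array([280.3, 300.1]), 87.0)
tape (array([435.8, 121.1]), 32.8)
```

```bash
cat >> h.py <<'E'
def st():
    s=bot.read_state(); print('t',round(s['clock'],2),'pos',np.round(s['ee_pos'],4),'F',np.round(s['ft_force'],1),'w',round(s['width'],4),'ff',np.round(s['finger_force'],1)); return s
def to(*target):
    """shift in tool cm to get TCP to world target"""
    s=st(); Rm=np.array(s['tcp_rot']); print('dxyz cm',np.round(Rm.T@(np.array(target)-s['ee_pos'])*100,2)); return s
E
python3 -c "
from h import *
s=to(.472,.282,.20); print(np.round(s['tcp_rot'],3), np.round(s['qpos'],2))"
```

```text
t 0.15 pos [ 0.6747 -0.      0.2526] F [-0.1  0.6 -0.3] w 0.085 ff 0.0
dxyz cm [-28.2   20.26   5.28]
[[-0.    -1.    -0.001]
 [-1.     0.    -0.   ]
 [ 0.     0.001 -1.   ]] [ 0.29  0.36  0.01 -0.   -1.22 -0.29]
```

```bash
python3 -m creep '[{"xyz":[-4,3,0.7],"dr":[0,0,0],"gripper":8.54},{"xyz":[-8,6,1.5],"dr":[0,0,0],"gripper":8.54},{"xyz":[-12,9,2.3],"dr":[0,0,0],"gripper":8.54},{"xyz":[-16,12,3],"dr":[0,0,0],"gripper":8.54},{"xyz":[-20,15,4],"dr":[0,0,0],"gripper":8.54},{"xyz":[-24,18,5],"dr":[0,0,0],"gripper":8.54},{"xyz":[-28.2,20.3,5.3],"dr":[0,0,0],"gripper":8.54},{"xyz":[-28.2,20.3,5.3],"dr":[0,0,0],"gripper":8.54},{"xyz":[-28.2,20.3,5.3],"dr":[0,0,0],"gripper":8.54},{"xyz":[-28.2,20.3,5.3],"dr":[0,0,0],"gripper":8.54}]' 40
python3 -c "
from h import *
im,d,c=snap('wrist','w1'); st(); print(c['eye'])
snap('side','side1')
V,U=np.mgrid[0:420,0:560]; c['name']='wrist'
P=world(c,U,V,d)[d>0]; z=P[:,2]
k=(np.hypot(P[:,0]-.472,P[:,1]-.283)<.05)&(z>.072)&(z<.082)
import fit
print('pile',fit.circ(P[k]),np.median(z[k]),k.sum())
print('bench',np.percentile(z,[5,20,50]))
"
```

```text
clock: 1.15
ee_pos: [0.4721, 0.2816, 0.2003]
tcp_rot: [[0.0, -1.0, -0.0], [-1.0, -0.0, -0.0], [0.0, 0.0, -1.0]]
ft_force: [-0.1, -0.5, 0.5]
width: 0.0856
finger_force: 0.0
t 1.2 pos [0.4724 0.2812 0.2003] F [ 0.1 -0.3  0.6] w 0.0855 ff 0.0
[0.47254501 0.19830363 0.32130847]
pile (array([473.8, 282.6]), 32.2) 0.07710231512427447 1114
bench [-0.00059321  0.00011726  0.0009732 ]
```

View pics/w1.png

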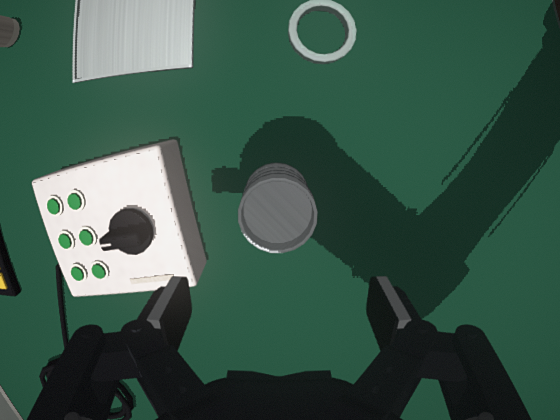

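The wrist view shows the pile top at (277,212), the selector's bar at (128,232) with its white mark at (105,243), and the open fingertips near (180,280) and (378,280). I'll measure the fingertip heights from this depth image.

```bash
python3 -c "
from h import *
im,d,c=load('w1'); V,U=np.mgrid[0:420,0:560]
P=world(c,U,V,d); s=bot.read_state()['ee_pos']
k=(d>0)&(P[...,2]>.15)&(V<330); Q=P[k]-s
for sg in(1,-1):
    q=Q[sg*Q[:,0]>0]; i=np.argsort(q[:,2])[:40]; print(np.median(q[i],0).round(4), q[:,2].min().round(4), 'inner',np.abs(q[:,0]).min().round(4))
k=(P[...,2]>.087)&(P[...,2]<.1)&(P[...,0]>.5)&(d>0)
import fit; print('bar',fit.rect(P[k]),k.sum(), np.median(P[k][:,2]))
k=(P[...,2]>.065)&(P[...,2]<.073)&(P[...,0]>.55)&(d>0); print('skirt',fit.circ(P[k]),fit.rect(P[k]))
"
```

```text
[ 0.0428 -0.0015 -0.0073] -0.0099 inner 0.0419
[-0.0427 -0.0007 -0.0073] -0.0093 inner 0.0418
bar (array([607.3, 300.4]), array([42. , 13.2]), 8.0) 609 0.09122268603007638
skirt (array([607.6, 301. ]), 22.5) (array([605.8, 299.7]), array([39.9, 43.4]), 17.5)
```

```bash
python3 -m creep '[{"xyz":[-0.14,-0.14,4],"dr":[0,0,0],"gripper":8.54},{"xyz":[-0.14,-0.14,8],"dr":[0,0,0],"gripper":8.54},{"xyz":[-0.14,-0.14,10],"dr":[0,0,0],"gripper":8.54},{"xyz":[-0.14,-0.14,11.5],"dr":[0,0,0],"gripper":8.54},{"xyz":[-0.14,-0.14,12.3],"dr":[0,0,0],"gripper":8.54},{"xyz":[-0.14,-0.14,12.3],"dr":[0,0,0],"gripper":8.54},{"xyz":[-0.14,-0.14,12.3],"dr":[0,0,0],"gripper":5.8},{"xyz":[-0.14,-0.14,12.3],"dr":[0,0,0],"gripper":5.8},{"xyz":[-0.14,-0.14,12.3],"dr":[0,0,0],"gripper":5.8},{"xyz":[-0.14,-0.14,12.3],"dr":[0,0,0],"gripper":5.8},{"xyz":[-0.14,-0.14,12.3],"dr":[0,0,0],"gripper":5.8}]' 40
python3 -c "
from h import *
import fit
im,d,c=load('wrist0'); V,U=np.mgrid[0:420,0:560]
P=world(c,U,V,d); z=P[...,2]; g=im.astype(int)
k=(d>0)&(z<.015)&(abs(P[...,0]-.625)<.09)&(abs(P[...,1]-.018)<.16)&(g.min(2)>70)&(g.max(2)-g.min(2)<30)
m=k.astype(np.uint8); n,l,s,_=cv2.connectedComponentsWithStats(m); q=1+np.argmax(s[1:,4]); print('tray wrist',fit.rect(P[l==q]),s[q,4])
H=np.load('pics/H.npy'); C=cv2.imread('pics/top.png').astype(int)
w=((C.min(2)>60)&(C.max(2)-C.min(2)<25)); w[:200]=0;w[350:]=0;w[:,:285]=0;w[:,540:]=0
n,l,s,_=cv2.connectedComponentsWithStats(w.astype(np.uint8)); q=1+np.argmax(s[1:,4]); a=np.argwhere(l==q).astype(np.float32)
print('tray top',fit.rect(np.c_[.95-a[:,0]*.00117,.5-a[:,1]*.00117]))
"
```

```text
clock: 2.35
ee_pos: [0.4741, 0.2837, 0.0788]
tcp_rot: [[0.0, -1.0, 0.002], [-1.0, -0.0, 0.001], [-0.001, -0.002, -1.0]]
ft_force: [-0.5, -1.8, 6.2]
width: 0.0623
finger_force: 43.3
tray wrist (array([624.4,  20.8]), array([277. , 143.9]), 89.6) 24909
tray top (array([623.6,  20.4]), array([278.2, 150.7]), 89.6)
```

```bash
python3 -m creep '[{"xyz":[0,0,-0.7],"dr":[0,0,0],"gripper":5.8},{"xyz":[0,0,-2],"dr":[0,0,0],"gripper":5.8},{"xyz":[0,0,-4.5],"dr":[0,0,0],"gripper":5.8},{"xyz":[0,0,-8],"dr":[0,0,0],"gripper":5.8},{"xyz":[2.5,-2.2,-10],"dr":[0,0,0],"gripper":5.8},{"xyz":[5.5,-4.8,-10],"dr":[0,0,0],"gripper":5.8},{"xyz":[8.5,-7.5,-10],"dr":[0,0,0],"gripper":5.8},{"xyz":[11.5,-10,-10],"dr":[0,0,0],"gripper":5.8},{"xyz":[14.5,-12.6,-9],"dr":[0,0,0],"gripper":5.8},{"xyz":[16.5,-14.5,-8],"dr":[0,0,0],"gripper":5.8},{"xyz":[17.2,-15,-6],"dr":[0,0,0],"gripper":5.8},{"xyz":[17.2,-15,-6],"dr":[0,0,0],"gripper":5.8},{"xyz":[17.2,-15,-6],"dr":[0,0,0],"gripper":5.8}]' 40
python3 -c "
from h import *
import fit
im,d,c=snap('side','side2'); st()
P,I=fit.cloud('side2');z=P[:,2];k=(np.hypot(P[:,0]-.470,P[:,1]-.283)<.05)&(z>.045); print(np.percentile(z[k],[50,97,99.5]),fit.circ(P[k]))
snap('wrist','w2'); P,I=fit.cloud('w2'); z=P[:,2]; s=bot.read_state()['ee_pos']
k=(np.hypot(P[:,0]-s[0],P[:,1]-s[1])<.06)&(z>.1); Q=P[k]; print(np.percentile(Q[:,2],[1,5,20,50,90]))
cv2.imwrite('pics/c2.png',np.hstack([im[100:330,100:400],load('w2')[0][100:330,100:400]])[:,:,::-1])
"
```

```text
clock: 3.65
ee_pos: [0.6233, 0.1113, 0.138]
tcp_rot: [[-0.0, -1.0, -0.0], [-1.0, 0.0, -0.0], [0.0, 0.0, -1.0]]
ft_force: [-0.7, 0.3, -0.7]
width: 0.0624
finger_force: 44.0
t 3.7 pos [0.6235 0.1119 0.1386] F [ 1.1  0.  -0. ] w 0.0625 ff 44.0
[0.05180995 0.06120176 0.06196169] (array([470.5, 285.4]), 34.1)
[0.12109957 0.12179382 0.12488536 0.17747487 0.20826757]
```

View pics/c2.png

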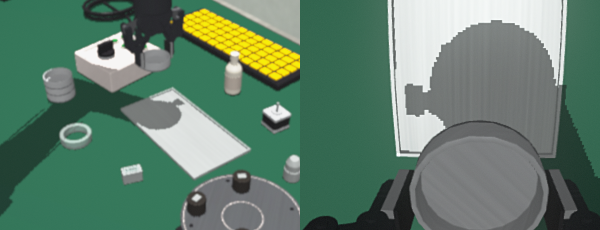

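```bash
python3 -m creep '[{"xyz":[0,0,4],"dr":[0,0,0],"gripper":5.8},{"xyz":[0,0,7.5],"dr":[0,0,0],"gripper":5.8},{"xyz":[0,0,10],"dr":[0,0,0],"gripper":5.8},{"xyz":[0,0,10.8],"dr":[0,0,0],"gripper":5.8},{"xyz":[0,0,11.2],"dr":[0,0,0],"gripper":5.8},{"xyz":[0,0,11.2],"dr":[0,0,0],"gripper":5.8},{"xyz":[0,0,11.2],"dr":[0,0,0],"gripper":8.5},{"xyz":[0,0,11.2],"dr":[0,0,0],"gripper":8.5},{"xyz":[0,0,11.2],"dr":[0,0,0],"gripper":8.5},{"xyz":[0,0,9],"dr":[0,0,0],"gripper":8.5},{"xyz":[0,0,5],"dr":[0,0,0],"gripper":8.5},{"xyz":[0,0,0],"dr":[0,0,0],"gripper":8.5}]' 40
python3 -c "
from h import *
import fit
im,d,c=snap('wrist','w3'); st()
P,I=fit.cloud('w3');z=P[:,2];k=(np.hypot(P[:,0]-.624,P[:,1]-.11)<.04)&(z>.019)&(z<.032); print(np.percentile(z[k],[50,97]),fit.circ(P[k]))
"
```

```text
clock: 4.95
ee_pos: [0.6222, 0.1108, 0.1369]
tcp_rot: [[-0.0, -1.0, -0.004], [-1.0, 0.0, -0.002], [0.002, 0.004, -1.0]]
ft_force: [1.7, 1.5, -0.1]
width: 0.0847
finger_force: 0.0
t 5.0 pos [0.6271 0.1122 0.1477] F [3.2 1.4 8.1] w 0.0852 ff 0.0
[0.02510642 0.02660223] (array([625. , 111.6]), 32.3)
```

```bash
python3 -m creep '[{"xyz":[-3,2.6,0],"dr":[0,0,0],"gripper":8.5},{"xyz":[-6.5,5.7,0],"dr":[0,0,0],"gripper":8.5},{"xyz":[-10,8.7,0],"dr":[0,0,0],"gripper":8.5},{"xyz":[-13.5,11.8,0],"dr":[0,0,0],"gripper":8.5},{"xyz":[-16,14,0],"dr":[0,0,0],"gripper":8.5},{"xyz":[-17.2,15,1.5],"dr":[0,0,0],"gripper":8.5},{"xyz":[-17.2,15,3],"dr":[0,0,0],"gripper":8.5},{"xyz":[-17.2,15,5.5],"dr":[0,0,0],"gripper":8.5},{"xyz":[-17.2,15,7],"dr":[0,0,0],"gripper":8.5},{"xyz":[-17.2,15,7.8],"dr":[0,0,0],"gripper":8.5},{"xyz":[-17.2,15,7.8],"dr":[0,0,0],"gripper":8.5},{"xyz":[-17.2,15,7.8],"dr":[0,0,0],"gripper":5.8},{"xyz":[-17.2,15,7.8],"dr":[0,0,0],"gripper":5.8},{"xyz":[-17.2,15,7.8],"dr":[0,0,0],"gripper":5.8},{"xyz":[-17.2,15,7.8],"dr":[0,0,0],"gripper":5.8},{"xyz":[-17.2,15,7.8],"dr":[0,0,0],"gripper":5.8},{"xyz":[-17.2,15,7],"dr":[0,0,0],"gripper":5.8},{"xyz":[-17.2,15,5.5],"dr":[0,0,0],"gripper":5.8},{"xyz":[-17.2,15,2.5],"dr":[0,0,0],"gripper":5.8},{"xyz":[-17.2,15,-1],"dr":[0,0,0],"gripper":5.8}]' 40
python3 -c "
from h import *
import fit
im,d,c=snap('side','side3'); st()
P,I=fit.cloud('side3');z=P[:,2];k=(np.hypot(P[:,0]-.472,P[:,1]-.283)<.045)&(z>.03)&(z<.07); print(np.percentile(z[k],[50,97,99.5]),fit.circ(P[k]))
"
```

```text
clock: 7.0
ee_pos: [0.4729, 0.2828, 0.1482]
tcp_rot: [[-0.0, -1.0, -0.001], [-1.0, 0.0, -0.001], [0.001, 0.001, -1.0]]
ft_force: [0.3, 0.5, -0.4]
width: 0.0626
finger_force: 44.0
t 7.05 pos [0.4756 0.2851 0.1549] F [2.6 2.2 5.5] w 0.0627 ff 44.0
[0.0374943  0.04376738 0.04424245] (array([470.4, 284.4]), 34.6)
```

```bash
python3 -m creep '[{"xyz":[3,-1.7,0],"dr":[0,0,0],"gripper":5.8},{"xyz":[7,-4,0],"dr":[0,0,0],"gripper":5.8},{"xyz":[11,-6.3,0],"dr":[0,0,0],"gripper":5.8},{"xyz":[15,-8.6,0],"dr":[0,0,0],"gripper":5.8},{"xyz":[19,-10.9,1],"dr":[0,0,0],"gripper":5.8},{"xyz":[23,-13.2,2],"dr":[0,0,0],"gripper":5.8},{"xyz":[25.5,-14.6,4],"dr":[0,0,0],"gripper":5.8},{"xyz":[26.2,-15,7],"dr":[0,0,0],"gripper":5.8},{"xyz":[26.2,-15,9.5],"dr":[0,0,0],"gripper":5.8},{"xyz":[26.2,-15,11.2],"dr":[0,0,0],"gripper":5.8},{"xyz":[26.2,-15,12.2],"dr":[0,0,0],"gripper":5.8},{"xyz":[26.2,-15,12.2],"dr":[0,0,0],"gripper":5.8},{"xyz":[26.2,-15,12.2],"dr":[0,0,0],"gripper":8.5},{"xyz":[26.2,-15,12.2],"dr":[0,0,0],"gripper":8.5},{"xyz":[26.2,-15,12.2],"dr":[0,0,0],"gripper":8.5},{"xyz":[26.2,-15,10.5],"dr":[0,0,0],"gripper":8.5},{"xyz":[26.2,-15,7],"dr":[0,0,0],"gripper":8.5},{"xyz":[26.2,-15,3],"dr":[0,0,0],"gripper":8.5},{"xyz":[26.2,-15,1],"dr":[0,0,0],"gripper":8.5}]' 40
python3 -c "
from h import *
import fit
im,d,c=snap('wrist','w4'); st()
P,I=fit.cloud('w4');z=P[:,2];k=(np.hypot(P[:,0]-.624,P[:,1]-.0206)<.04)&(z>.019)&(z<.032); print(np.percentile(z[k],[50,97]),fit.circ(P[k]))
"
```

```text
clock: 8.95
ee_pos: [0.6249, 0.0217, 0.1412]
tcp_rot: [[0.001, -1.0, 0.005], [-1.0, -0.001, 0.001], [-0.001, -0.005, -1.0]]
ft_force: [0.4, -0.0, 1.5]
width: 0.085
finger_force: 0.0
t 9.0 pos [0.626  0.0219 0.1437] F [ 0.9 -0.8  2.2] w 0.0851 ff 0.0
[0.02497465 0.02650637] (array([624.1,  21.4]), 32.2)
```

```bash
python3 -m creep '[{"xyz":[-4,2.3,0],"dr":[0,0,0],"gripper":8.5},{"xyz":[-8.5,4.8,0],"dr":[0,0,0],"gripper":8.5},{"xyz":[-13,7.4,0],"dr":[0,0,0],"gripper":8.5},{"xyz":[-17.5,10,0],"dr":[0,0,0],"gripper":8.5},{"xyz":[-22,12.6,0],"dr":[0,0,0],"gripper":8.5},{"xyz":[-25,14.3,0],"dr":[0,0,0],"gripper":8.5},{"xyz":[-26.2,15,2],"dr":[0,0,0],"gripper":8.5},{"xyz":[-26.2,15,5],"dr":[0,0,0],"gripper":8.5},{"xyz":[-26.2,15,7.5],"dr":[0,0,0],"gripper":8.5},{"xyz":[-26.2,15,9],"dr":[0,0,0],"gripper":8.5},{"xyz":[-26.2,15,9.6],"dr":[0,0,0],"gripper":8.5},{"xyz":[-26.2,15,9.6],"dr":[0,0,0],"gripper":8.5},{"xyz":[-26.2,15,9.6],"dr":[0,0,0],"gripper":5.8},{"xyz":[-26.2,15,9.6],"dr":[0,0,0],"gripper":5.8},{"xyz":[-26.2,15,9.6],"dr":[0,0,0],"gripper":5.8},{"xyz":[-26.2,15,9.6],"dr":[0,0,0],"gripper":5.8},{"xyz":[-26.2,15,8.8],"dr":[0,0,0],"gripper":5.8},{"xyz":[-26.2,15,7],"dr":[0,0,0],"gripper":5.8},{"xyz":[-26.2,15,3.5],"dr":[0,0,0],"gripper":5.8},{"xyz":[-26.2,15,0],"dr":[0,0,0],"gripper":5.8}]' 40
python3 -c "
from h import *
import fit
im,d,c=snap('side','side4'); st()
P,I=fit.cloud('side4');z=P[:,2];k=(np.hypot(P[:,0]-.472,P[:,1]-.283)<.045)&(z>.012)&(z<.07); print(np.percentile(z[k],[50,97,99.5]),fit.circ(P[k]))
"
```

```text
clock: 11.0
ee_pos: [0.4732, 0.283, 0.1389]
tcp_rot: [[-0.0, -1.0, -0.0], [-1.0, 0.0, -0.0], [0.0, 0.0, -1.0]]
ft_force: [0.8, 0.6, -0.8]
width: 0.0633
finger_force: 44.1
t 11.05 pos [0.4758 0.2852 0.1454] F [2.7 1.9 5.7] w 0.0632 ff 44.2
[0.01963925 0.02597969 0.02689227] (array([469.6, 285.1]), 34.4)
```

```bash
python3 -m creep '[{"xyz":[4,-1.7,-0.5],"dr":[0,0,0],"gripper":5.8},{"xyz":[8.5,-3.6,-0.5],"dr":[0,0,0],"gripper":5.8},{"xyz":[13,-5.5,0],"dr":[0,0,0],"gripper":5.8},{"xyz":[17.5,-7.5,0],"dr":[0,0,0],"gripper":5.8},{"xyz":[22,-9.4,0],"dr":[0,0,0],"gripper":5.8},{"xyz":[26.5,-11.3,0],"dr":[0,0,0],"gripper":5.8},{"xyz":[31,-13.2,1],"dr":[0,0,0],"gripper":5.8},{"xyz":[34.2,-14.6,3],"dr":[0,0,0],"gripper":5.8},{"xyz":[35.2,-15,6],"dr":[0,0,0],"gripper":5.8},{"xyz":[35.2,-15,9],"dr":[0,0,0],"gripper":5.8},{"xyz":[35.2,-15,10.5],"dr":[0,0,0],"gripper":5.8},{"xyz":[35.2,-15,11.2],"dr":[0,0,0],"gripper":5.8},{"xyz":[35.2,-15,11.2],"dr":[0,0,0],"gripper":5.8},{"xyz":[35.2,-15,11.2],"dr":[0,0,0],"gripper":8.5},{"xyz":[35.2,-15,11.2],"dr":[0,0,0],"gripper":8.5},{"xyz":[35.2,-15,11.2],"dr":[0,0,0],"gripper":8.5},{"xyz":[35.2,-15,9.5],"dr":[0,0,0],"gripper":8.5},{"xyz":[35.2,-15,5],"dr":[0,0,0],"gripper":8.5},{"xyz":[35.2,-15,0],"dr":[0,0,0],"gripper":8.5}]' 40
python3 -c "
from h import *
import fit
im,d,c=snap('wrist','w5'); st()
P,I=fit.cloud('w5');z=P[:,2];k=(np.hypot(P[:,0]-.624,P[:,1]+.0694)<.04)&(z>.019)&(z<.032); print(np.percentile(z[k],[50,97]),fit.circ(P[k]))
to(.5214,-.2,.22)
"
```

```text
clock: 12.95
ee_pos: [0.6224, -0.0687, 0.1371]
tcp_rot: [[0.0, -1.0, -0.004], [-1.0, -0.0, -0.001], [0.001, 0.004, -1.0]]
ft_force: [1.8, 0.7, -0.3]
width: 0.0847
finger_force: 0.0
t 13.0 pos [ 0.6273 -0.0687  0.1478] F [3.7 0.1 7.3] w 0.0846 ff 0.0
[0.0250301  0.02660132] (array([623.5, -68.8]), 32.2)
t 13.0 pos [ 0.6273 -0.0687  0.1478] F [3.7 0.1 7.3] w 0.0846 ff 0.0
dxyz cm [13.11 10.54 -7.32]
```

```bash
python3 -m creep '[{"xyz":[0,0,-4],"dr":[0,0,0],"gripper":8.5},{"xyz":[3,1.7,-7.5],"dr":[0,0,0],"gripper":8.5},{"xyz":[7,4,-10],"dr":[0,0,0],"gripper":8.5},{"xyz":[11,6.3,-11],"dr":[0,0,0],"gripper":5.2},{"xyz":[15,8.6,-11],"dr":[0,0,0],"gripper":5.2},{"xyz":[18,10.3,-11],"dr":[0,0,0],"gripper":5.2},{"xyz":[18,10.3,-11],"dr":[0,0,0],"gripper":5.2},{"xyz":[18,10.3,-11],"dr":[0,0,0],"gripper":5.2},{"xyz":[18,10.3,-11],"dr":[0,0,0],"gripper":5.2}]' 40
cat > mounts.py <<'E'
from h import *
import fit,sys
im,d,c=snap('wrist',sys.argv[1]); s=st()
P,I=fit.cloud(sys.argv[1]);z=P[:,2]
k=(np.hypot(P[:,0]-.5214,P[:,1]+.2767)<.11)&(abs(z-.069)<.004); print('disc',fit.circ(P[k]),np.median(z[k]))
k=(np.hypot(P[:,0]-.5214,P[:,1]+.2767)<.11)&(z>.088)&(z<.1)
Q=P[k]
if len(Q):
    from scipy.cluster.hierarchy import fcluster,linkage
    Q=Q[::max(1,len(Q)//1500)]; l=fcluster(linkage(Q[:,:2],'single'),.008,'distance')
    for i in set(l):
        if (l==i).sum()>15: print('mount',fit.circ(Q[l==i]),np.median(Q[l==i][:,2]).round(4),(l==i).sum())
k=(np.hypot(P[:,0]-.463,P[:,1]+.0445)<.05)&(z>.02)&(z<.03); 
if k.sum()>20: print('block',fit.rect(P[k]),np.median(z[k]))
i=np.argsort(z[(z>.13)&(abs(P[:,0]-s['ee_pos'][0])<.04)]);
E
python3 mounts.py w6
```

```text
clock: 13.9
ee_pos: [0.5207, -0.2482, 0.2473]
tcp_rot: [[0.0, -1.0, 0.0], [-1.0, -0.0, 0.0], [-0.0, -0.0, -1.0]]
ft_force: [0.5, 0.5, 0.3]
width: 0.0521
finger_force: 0.0
t 13.95 pos [ 0.5209 -0.248   0.2473] F [ 0.2  0.3 -0.1] w 0.0521 ff 0.0
disc (array([ 522.3, -277.8]), 95.4) 0.06949954459677099
mount (array([ 483.4, -319.6]), 15.1) 0.0945 954
mount (array([ 563.1, -229.2]), 15.0) 0.0946 817
mount (array([ 475.7, -223.8]), 15.2) 0.0945 812
block (array([464. , -45.3]), array([21.1, 35.7]), 71.3) 0.024681360239983352
```

View pics/w6.png

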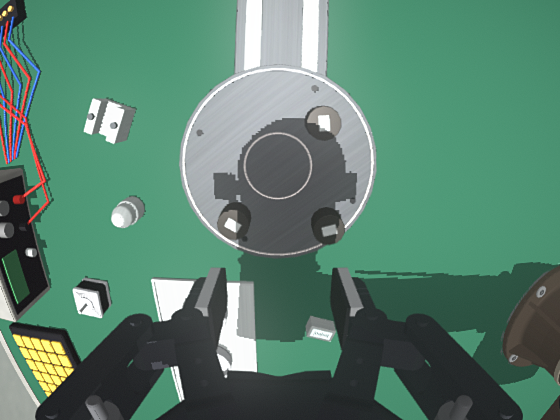

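The wrist view shows all three mounts polished face up at (323,122), (234,223) and (328,226), the disc ring centred at (278,166), and the block at (319,328). Before the first mount I'll measure the fingertip offset at this 52 mm opening.

```bash
python3 -c "
from h import *
im,d,c=load('w6'); V,U=np.mgrid[0:420,0:560]
P=world(c,U,V,d); s=np.array([.5209,-.248,.2473])
k=(d>0)&(P[...,2]>.18)&(V<350); Q=P[k]-s
for sg in(1,-1):
    q=Q[sg*Q[:,0]>0]; i=np.argsort(q[:,2])[:40]; print(np.median(q[i],0).round(4), q[:,2].min().round(4), 'inner',np.abs(q[:,0]).min().round(4))
"
```

```text
[ 0.0264 -0.0017 -0.0161] -0.0187 inner 0.019
[-0.0257 -0.0012 -0.0159] -0.0183 inner 0.0185
```

```bash
python3 -m creep '[{"xyz":[-1,-2,4],"dr":[0,0,0],"gripper":5.2},{"xyz":[-1.9,-4.2,8],"dr":[0,0,0],"gripper":5.2},{"xyz":[-1.9,-4.2,11],"dr":[0,0,0],"gripper":5.2},{"xyz":[-1.9,-4.2,13],"dr":[0,0,0],"gripper":5.2},{"xyz":[-1.9,-4.2,14.1],"dr":[0,0,0],"gripper":5.2},{"xyz":[-1.9,-4.2,14.1],"dr":[0,0,0],"gripper":5.2},{"xyz":[-1.9,-4.2,14.1],"dr":[0,0,0],"gripper":4.4},{"xyz":[-1.9,-4.2,14.1],"dr":[0,0,0],"gripper":3.9},{"xyz":[-1.9,-4.2,14.1],"dr":[0,0,0],"gripper":3.5},{"xyz":[-1.9,-4.2,14.1],"dr":[0,0,0],"gripper":2.6},{"xyz":[-1.9,-4.2,14.1],"dr":[0,0,0],"gripper":2.5},{"xyz":[-1.9,-4.2,14.1],"dr":[0,0,0],"gripper":2.5},{"xyz":[-1.9,-4.2,14.1],"dr":[0,0,0],"gripper":2.5},{"xyz":[-1.9,-4.2,13.3],"dr":[0,0,0],"gripper":2.5},{"xyz":[-1.9,-4.2,11.5],"dr":[0,0,0],"gripper":2.5},{"xyz":[-1.9,-4.2,8],"dr":[0,0,0],"gripper":2.5},{"xyz":[-1.9,-4.2,4],"dr":[0,0,0],"gripper":2.5},{"xyz":[-1.9,-4.2,4],"dr":[0,0,0],"gripper":2.5}]' 30
cat > held.py <<'E'
from h import *
import sys,fit
snap('wrist',sys.argv[1]); s=st(); P,I=fit.cloud(sys.argv[1]); q=P-s['ee_pos']
k=(np.hypot(q[:,0],q[:,1])<.03)&(abs(q[:,2])<.045)
import numpy as np
b=I.min(1)>170
print('top of held: z rel TCP hist',np.histogram(q[k][:,2],bins=np.arange(-.045,.046,.005)))
im=load(sys.argv[1])[0][220:420,160:400]; cv2.imwrite('pics/'+sys.argv[1]+'c.png',cv2.resize(im[:,:,::-1],None,fx=2,fy=2))
E
python3 held.py w7
```

```text
clock: 15.75
ee_pos: [0.5651, -0.2305, 0.2138]
tcp_rot: [[0.001, -1.0, 0.009], [-1.0, -0.001, -0.002], [0.002, -0.009, -1.0]]
ft_force: [0.4, -0.5, 0.1]
width: 0.0279
finger_force: 29.7
t 15.8 pos [ 0.5639 -0.2299  0.211 ] F [ 0.6  0.5 -1.6] w 0.0283 ff 29.7
top of held: z rel TCP hist (array([   0,    3,  174,  203,  228,  254, 2135, 1012,  382,  424,  488,
        478,  711,  374,  678,  637,  690,  145]), array([-4.50000000e-02, -4.00000000e-02, -3.50000000e-02, -3.00000000e-02,
       -2.50000000e-02, -2.00000000e-02, -1.50000000e-02, -1.00000000e-02,
       -5.00000000e-03, -2.08166817e-17,  5.00000000e-03,  1.00000000e-02,
        1.50000000e-02,  2.00000000e-02,  2.50000000e-02,  3.00000000e-02,
        3.50000000e-02,  4.00000000e-02,  4.50000000e-02]))
```

View pics/w7c.png

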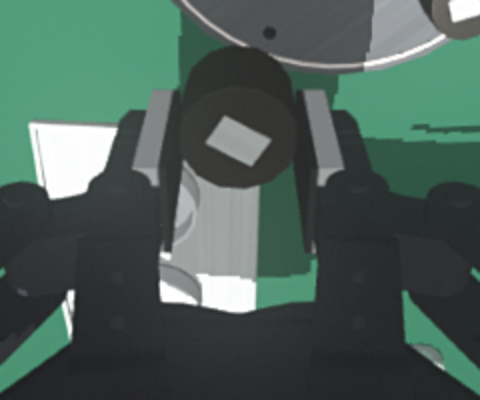

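```bash
python3 -m creep '[{"xyz":[-2.5,-1,0],"dr":[0,0,0],"gripper":2.5},{"xyz":[-6.5,-2.5,0],"dr":[0,0,0],"gripper":2.5},{"xyz":[-10.5,-4,1],"dr":[0,0,0],"gripper":2.5},{"xyz":[-14,-5.3,3],"dr":[0,0,0],"gripper":2.5},{"xyz":[-16,-6,6],"dr":[0,0,0],"gripper":2.5},{"xyz":[-16,-6.1,9.5],"dr":[0,0,0],"gripper":2.5},{"xyz":[-16,-6.1,12.5],"dr":[0,0,0],"gripper":2.5},{"xyz":[-16,-6.1,14.5],"dr":[0,0,0],"gripper":2.5},{"xyz":[-16,-6.1,15.5],"dr":[0,0,0],"gripper":2.5},{"xyz":[-16,-6.1,15.9],"dr":[0,0,0],"gripper":2.5},{"xyz":[-16,-6.1,15.9],"dr":[0,0,0],"gripper":2.5},{"xyz":[-16,-6.1,15.9],"dr":[0,0,0],"gripper":4.2},{"xyz":[-16,-6.1,15.9],"dr":[0,0,0],"gripper":4.2},{"xyz":[-16,-6.1,15.9],"dr":[0,0,0],"gripper":4.2},{"xyz":[-16,-6.1,14.5],"dr":[0,0,0],"gripper":4.2},{"xyz":[-16,-6.1,11],"dr":[0,0,0],"gripper":4.2},{"xyz":[-16,-6.1,6.5],"dr":[0,0,0],"gripper":5.2},{"xyz":[-16,-6.1,2],"dr":[0,0,0],"gripper":5.2},{"xyz":[-16,-6.1,0],"dr":[0,0,0],"gripper":5.2}]' 30
cat > placed.py <<'E'
from h import *
import sys,fit
snap('wrist',sys.argv[1]); st(); P,I=fit.cloud(sys.argv[1]); z=P[:,2]
for c in((.625,.1116),(.6241,.0214),(.6235,-.0688)):
    r=np.hypot(P[:,0]-c[0],P[:,1]-c[1])
    k=(r<.04)&(abs(z-.025)<.003);k2=(r<.035)&(z>.031)&(z<.05)
    if k.sum()>30: print('dish',fit.circ(P[k]),np.median(z[k]).round(4),'mount',(fit.circ(P[k2]),np.median(z[k2]).round(4)) if k2.sum()>20 else None)
E
python3 placed.py w8
```

```text
clock: 17.7
ee_pos: [0.6252, -0.0698, 0.2137]
tcp_rot: [[0.001, -1.0, 0.007], [-1.0, -0.001, 0.0], [-0.0, -0.007, -1.0]]
ft_force: [1.0, 0.1, -0.2]
width: 0.0518
finger_force: 0.0
t 17.75 pos [ 0.626  -0.0698  0.2157] F [ 1.7 -0.   2.9] w 0.052 ff 0.0
dish (array([624.5, 111. ]), 32.4) 0.0251 mount None
dish (array([624.1,  21.4]), 32.3) 0.0252 mount None
dish (array([623.6, -69. ]), 32.1) 0.0251 mount ((array([624.1, -68.9]), 15.0), np.float64(0.0356))
```

```bash
python3 -m creep '[{"xyz":[4,2.3,-2],"dr":[0,0,0],"gripper":5.2},{"xyz":[8.5,4.8,-4],"dr":[0,0,0],"gripper":5.2},{"xyz":[13,7.4,-4],"dr":[0,0,0],"gripper":5.2},{"xyz":[16.5,9.5,-4],"dr":[0,0,0],"gripper":5.2},{"xyz":[18,10.3,-4],"dr":[0,0,0],"gripper":5.2},{"xyz":[18,10.3,-4],"dr":[0,0,0],"gripper":5.2},{"xyz":[18,10.3,-4],"dr":[0,0,0],"gripper":5.2},{"xyz":[18,10.3,-4],"dr":[0,0,0],"gripper":5.2}]' 30
python3 mounts.py w9
```

```text
clock: 18.55
ee_pos: [0.5209, -0.2489, 0.2475]
tcp_rot: [[0.001, -1.0, 0.0], [-1.0, -0.001, 0.0], [-0.0, -0.0, -1.0]]
ft_force: [0.2, 1.1, 1.0]
width: 0.0517
finger_force: 0.0
t 18.6 pos [ 0.521  -0.2488  0.2473] F [ 0.6 -0.3 -0.1] w 0.0517 ff 0.0
disc (array([ 522.6, -277.9]), 95.4) 0.06949839145285952
mount (array([ 484.9, -321.1]), 15.0) 0.0945 956
mount (array([ 473.8, -225.6]), 15.0) 0.0945 812
block (array([483.4, -78.4]), array([20.2, 32.6]), 70.7) 0.024699127547291977
```

```bash
python3 -m creep '[{"xyz":[-1,2,4],"dr":[0,0,0],"gripper":5.2},{"xyz":[-2.3,4.7,8],"dr":[0,0,0],"gripper":5.2},{"xyz":[-2.3,4.7,11],"dr":[0,0,0],"gripper":5.2},{"xyz":[-2.3,4.7,13],"dr":[0,0,0],"gripper":5.2},{"xyz":[-2.3,4.7,14.1],"dr":[0,0,0],"gripper":5.2},{"xyz":[-2.3,4.7,14.1],"dr":[0,0,0],"gripper":5.2},{"xyz":[-2.3,4.7,14.1],"dr":[0,0,0],"gripper":4.4},{"xyz":[-2.3,4.7,14.1],"dr":[0,0,0],"gripper":3.9},{"xyz":[-2.3,4.7,14.1],"dr":[0,0,0],"gripper":3.5},{"xyz":[-2.3,4.7,14.1],"dr":[0,0,0],"gripper":2.6},{"xyz":[-2.3,4.7,14.1],"dr":[0,0,0],"gripper":2.5},{"xyz":[-2.3,4.7,14.1],"dr":[0,0,0],"gripper":2.5},{"xyz":[-2.3,4.7,14.1],"dr":[0,0,0],"gripper":2.5},{"xyz":[-2.3,4.7,13.3],"dr":[0,0,0],"gripper":2.5},{"xyz":[-2.3,4.7,11.5],"dr":[0,0,0],"gripper":2.5},{"xyz":[-2.3,4.7,8],"dr":[0,0,0],"gripper":2.5},{"xyz":[-2.3,4.7,4],"dr":[0,0,0],"gripper":2.5},{"xyz":[-2.3,4.7,4],"dr":[0,0,0],"gripper":2.5}]' 30
python3 held.py w10
```

```text
clock: 20.4
ee_pos: [0.4762, -0.2275, 0.2134]
tcp_rot: [[0.001, -1.0, 0.009], [-1.0, -0.001, -0.002], [0.002, -0.009, -1.0]]
ft_force: [0.9, -0.5, -0.3]
width: 0.0283
finger_force: 29.7
t 20.45 pos [ 0.4749 -0.2269  0.2107] F [-0.8  1.  -1.2] w 0.0283 ff 29.7
top of held: z rel TCP hist (array([   0,    0,  169,  219,  220,  244, 1817, 1343,  387,  435,  483,
        464,  722,  377,  683,  627,  693,  133]), array([-4.50000000e-02, -4.00000000e-02, -3.50000000e-02, -3.00000000e-02,
       -2.50000000e-02, -2.00000000e-02, -1.50000000e-02, -1.00000000e-02,
       -5.00000000e-03, -2.08166817e-17,  5.00000000e-03,  1.00000000e-02,
        1.50000000e-02,  2.00000000e-02,  2.50000000e-02,  3.00000000e-02,
        3.50000000e-02,  4.00000000e-02,  4.50000000e-02]))
```

```bash
python3 -m creep '[{"xyz":[-2.5,-1.5,0],"dr":[0,0,0],"gripper":2.5},{"xyz":[-6.5,-4,0],"dr":[0,0,0],"gripper":2.5},{"xyz":[-10.5,-6.4,0],"dr":[0,0,0],"gripper":2.5},{"xyz":[-14.5,-8.8,0],"dr":[0,0,0],"gripper":2.5},{"xyz":[-18.5,-11.2,1],"dr":[0,0,0],"gripper":2.5},{"xyz":[-22,-13.4,3],"dr":[0,0,0],"gripper":2.5},{"xyz":[-24.5,-14.9,6],"dr":[0,0,0],"gripper":2.5},{"xyz":[-24.7,-15,9.5],"dr":[0,0,0],"gripper":2.5},{"xyz":[-24.7,-15,12.5],"dr":[0,0,0],"gripper":2.5},{"xyz":[-24.7,-15,14.8],"dr":[0,0,0],"gripper":2.5},{"xyz":[-24.7,-15,15.9],"dr":[0,0,0],"gripper":2.5},{"xyz":[-24.7,-15,15.9],"dr":[0,0,0],"gripper":2.5},{"xyz":[-24.7,-15,15.9],"dr":[0,0,0],"gripper":4.2},{"xyz":[-24.7,-15,15.9],"dr":[0,0,0],"gripper":4.2},{"xyz":[-24.7,-15,15.9],"dr":[0,0,0],"gripper":4.2},{"xyz":[-24.7,-15,14.5],"dr":[0,0,0],"gripper":4.2},{"xyz":[-24.7,-15,11],"dr":[0,0,0],"gripper":4.2},{"xyz":[-24.7,-15,6.5],"dr":[0,0,0],"gripper":5.2},{"xyz":[-24.7,-15,2],"dr":[0,0,0],"gripper":5.2},{"xyz":[-24.7,-15,0],"dr":[0,0,0],"gripper":5.2}]' 30
python3 placed.py w11
```

```text
clock: 22.45
ee_pos: [0.6252, 0.0205, 0.2139]
tcp_rot: [[0.001, -1.0, 0.008], [-1.0, -0.001, 0.001], [-0.001, -0.008, -1.0]]
ft_force: [1.5, 0.8, 0.6]
width: 0.0519
finger_force: 0.0
t 22.5 pos [0.626  0.0206 0.2159] F [ 1.  -0.7  3.4] w 0.0518 ff 0.0
dish (array([624.8, 111.8]), 32.3) 0.0252 mount None
dish (array([624.1,  21.1]), 32.1) 0.0252 mount ((array([623. ,  21.7]), 15.0), np.float64(0.0356))
dish (array([623.6, -68.8]), 32.2) 0.0252 mount ((array([624.1, -68.7]), 15.1), np.float64(0.0355))
```

```bash
python3 -m creep '[{"xyz":[4,2,-2],"dr":[0,0,0],"gripper":5.2},{"xyz":[8.5,4,-4],"dr":[0,0,0],"gripper":5.2},{"xyz":[13,5.5,-4],"dr":[0,0,0],"gripper":5.2},{"xyz":[17.5,7,-4],"dr":[0,0,0],"gripper":5.2},{"xyz":[22,8.5,-4],"dr":[0,0,0],"gripper":5.2},{"xyz":[25.5,9.8,-4],"dr":[0,0,0],"gripper":5.2},{"xyz":[27,10.3,-4],"dr":[0,0,0],"gripper":5.2},{"xyz":[27,10.3,-4],"dr":[0,0,0],"gripper":5.2},{"xyz":[27,10.3,-4],"dr":[0,0,0],"gripper":5.2},{"xyz":[27,10.3,-4],"dr":[0,0,0],"gripper":5.2}]' 30
python3 mounts.py w12
```

```text
clock: 23.5
ee_pos: [0.5208, -0.2487, 0.2476]
tcp_rot: [[0.001, -1.0, 0.0], [-1.0, -0.001, 0.0], [-0.0, -0.0, -1.0]]
ft_force: [0.4, 0.8, 0.4]
width: 0.052
finger_force: 0.0
t 23.55 pos [ 0.5209 -0.2486  0.2475] F [-0.2  0.6 -0.3] w 0.0523 ff 0.0
disc (array([ 522.5, -277.9]), 95.2) 0.06949859722120616
mount (array([ 485.3, -321.4]), 15.2) 0.0944 960
block (array([483.7, -78.1]), array([20.8, 32.6]), 72.2) 0.024843118451112367
```

```bash
python3 -m creep '[{"xyz":[3.5,1.8,3],"dr":[0,0,0],"gripper":5.2},{"xyz":[7.25,3.55,6],"dr":[0,0,0],"gripper":5.2},{"xyz":[7.25,3.55,9.5],"dr":[0,0,0],"gripper":5.2},{"xyz":[7.25,3.55,12.5],"dr":[0,0,0],"gripper":5.2},{"xyz":[7.25,3.55,14.1],"dr":[0,0,0],"gripper":5.2},{"xyz":[7.25,3.55,14.1],"dr":[0,0,0],"gripper":5.2},{"xyz":[7.25,3.55,14.1],"dr":[0,0,0],"gripper":4.4},{"xyz":[7.25,3.55,14.1],"dr":[0,0,0],"gripper":3.9},{"xyz":[7.25,3.55,14.1],"dr":[0,0,0],"gripper":3.5},{"xyz":[7.25,3.55,14.1],"dr":[0,0,0],"gripper":2.6},{"xyz":[7.25,3.55,14.1],"dr":[0,0,0],"gripper":2.5},{"xyz":[7.25,3.55,14.1],"dr":[0,0,0],"gripper":2.5},{"xyz":[7.25,3.55,14.1],"dr":[0,0,0],"gripper":2.5},{"xyz":[7.25,3.55,13.3],"dr":[0,0,0],"gripper":2.5},{"xyz":[7.25,3.55,11.5],"dr":[0,0,0],"gripper":2.5},{"xyz":[7.25,3.55,8],"dr":[0,0,0],"gripper":2.5},{"xyz":[7.25,3.55,4],"dr":[0,0,0],"gripper":2.5},{"xyz":[7.25,3.55,4],"dr":[0,0,0],"gripper":2.5}]' 30
python3 held.py w13
```

```text
clock: 25.35
ee_pos: [0.4873, -0.3235, 0.2137]
tcp_rot: [[0.001, -1.0, 0.009], [-1.0, -0.001, -0.004], [0.004, -0.008, -1.0]]
ft_force: [0.1, -0.3, -0.2]
width: 0.028
finger_force: 29.7
t 25.4 pos [ 0.4862 -0.3227  0.2108] F [ 0.1  0.7 -1.2] w 0.0282 ff 29.7
top of held: z rel TCP hist (array([   0,    4,  172,  204,  225,  244, 2254,  900,  396,  428,  501,
        458,  731,  373,  671,  618,  710,  137]), array([-4.50000000e-02, -4.00000000e-02, -3.50000000e-02, -3.00000000e-02,
       -2.50000000e-02, -2.00000000e-02, -1.50000000e-02, -1.00000000e-02,
       -5.00000000e-03, -2.08166817e-17,  5.00000000e-03,  1.00000000e-02,
        1.50000000e-02,  2.00000000e-02,  2.50000000e-02,  3.00000000e-02,
        3.50000000e-02,  4.00000000e-02,  4.50000000e-02]))
```

```bash
python3 -m creep '[{"xyz":[-3,-1,0],"dr":[0,0,0],"gripper":2.5},{"xyz":[-7.5,-2.4,0],"dr":[0,0,0],"gripper":2.5},{"xyz":[-12,-3.8,0],"dr":[0,0,0],"gripper":2.5},{"xyz":[-16.5,-5.3,0],"dr":[0,0,0],"gripper":2.5},{"xyz":[-21,-6.7,0],"dr":[0,0,0],"gripper":2.5},{"xyz":[-25.5,-8.2,0],"dr":[0,0,0],"gripper":2.5},{"xyz":[-30,-9.6,0],"dr":[0,0,0],"gripper":2.5},{"xyz":[-34.5,-11.1,0],"dr":[0,0,0],"gripper":2.5},{"xyz":[-39,-12.5,2],"dr":[0,0,0],"gripper":2.5},{"xyz":[-42.5,-13.6,5],"dr":[0,0,0],"gripper":2.5},{"xyz":[-43.3,-13.9,8.5],"dr":[0,0,0],"gripper":2.5},{"xyz":[-43.3,-13.9,12],"dr":[0,0,0],"gripper":2.5},{"xyz":[-43.3,-13.9,14.5],"dr":[0,0,0],"gripper":2.5},{"xyz":[-43.3,-13.9,15.9],"dr":[0,0,0],"gripper":2.5},{"xyz":[-43.3,-13.9,15.9],"dr":[0,0,0],"gripper":2.5},{"xyz":[-43.3,-13.9,15.9],"dr":[0,0,0],"gripper":4.2},{"xyz":[-43.3,-13.9,15.9],"dr":[0,0,0],"gripper":4.2},{"xyz":[-43.3,-13.9,15.9],"dr":[0,0,0],"gripper":4.2},{"xyz":[-43.3,-13.9,14.5],"dr":[0,0,0],"gripper":4.2},{"xyz":[-43.3,-13.9,11],"dr":[0,0,0],"gripper":4.2}]' 30
```

```text
clock: 27.4
ee_pos: [0.6221, 0.1101, 0.0959]
tcp_rot: [[-0.001, -1.0, -0.005], [-1.0, 0.001, -0.002], [0.002, 0.005, -1.0]]
ft_force: [1.0, 0.3, 0.4]
width: 0.0421
finger_force: 0.0
```

```bash
python3 -m creep '[{"xyz":[0,0,-5],"dr":[0,0,0],"gripper":4.2},{"xyz":[0,0,-9],"dr":[0,0,0],"gripper":4.2},{"xyz":[0,0,-11],"dr":[0,0,0],"gripper":4.2},{"xyz":[0,0,-11],"dr":[0,0,0],"gripper":4.2}]' 30
python3 placed.py w14; python3 -c "
from h import *
to(.4837,-.06,.20)"
```

```text
clock: 27.8
ee_pos: [0.6257, 0.1114, 0.2132]
tcp_rot: [[0.0, -1.0, 0.008], [-1.0, -0.0, 0.003], [-0.003, -0.008, -1.0]]
ft_force: [0.1, 0.2, 1.0]
width: 0.0422
finger_force: 0.0
t 27.85 pos [0.6247 0.1112 0.2107] F [-0.6  0.4 -1.1] w 0.0421 ff 0.0
dish (array([624.7, 111.3]), 32.1) 0.0252 mount ((array([623.2, 111.5]), 15.0), np.float64(0.0356))
dish (array([623.8,  21.6]), 32.2) 0.0252 mount ((array([623.3,  22. ]), 15.0), np.float64(0.0355))
dish (array([623.2, -68.6]), 32.1) 0.025 mount ((array([624. , -68.3]), 15.1), np.float64(0.0353))
t 27.85 pos [0.6247 0.1112 0.2107] F [-0.6  0.4 -1.1] w 0.0421 ff 0.0
dxyz cm [17.12 14.1   0.96]
```

```bash
python3 -m creep '[{"xyz":[3.5,2.8,0],"dr":[0,0,0],"gripper":4.2},{"xyz":[7.5,6.2,0],"dr":[0,0,0],"gripper":4.2},{"xyz":[11.5,9.5,0],"dr":[0,0,0],"gripper":4.2},{"xyz":[15,12.4,0.5],"dr":[0,0,0],"gripper":4.2},{"xyz":[17.1,14.1,1],"dr":[0,0,0],"gripper":4.2},{"xyz":[17.1,14.1,1],"dr":[0,0,0],"gripper":4.2},{"xyz":[17.1,14.1,1],"dr":[0,0,0],"gripper":4.2},{"xyz":[17.1,14.1,1],"dr":[0,0,0],"gripper":4.2}]' 30
python3 -c "
from h import *
import fit
im,d,c=snap('wrist','w15'); s=st()
P,I=fit.cloud('w15');z=P[:,2];k=(np.hypot(P[:,0]-.4837,P[:,1]+.078)<.05)&(z>.020)&(z<.03);Q=P[k]
print('block',fit.rect(Q),np.median(Q[:,2]),k.sum())
q=Q[:,:2]-Q[:,:2].mean(0); w,v=np.linalg.eigh(q.T@q/len(q)); print('std*sqrt12',np.sqrt(w*12),'long axis',v[:,1],np.degrees(np.arctan2(v[1,1],v[0,1])),'mean',Q.mean(0))
"
```

```text
clock: 28.65
ee_pos: [0.4834, -0.0597, 0.1973]
tcp_rot: [[0.0, -1.0, 0.0], [-1.0, -0.0, -0.0], [0.0, -0.0, -1.0]]
ft_force: [0.1, 0.2, 0.8]
width: 0.0418
finger_force: 0.0
t 28.7 pos [ 0.4835 -0.0596  0.1973] F [-0.1 -0.6 -0.4] w 0.0418 ff 0.0
block (array([484.6, -78.4]), array([20.8, 36.2]), 69.1) 0.024657730871110423 850
std*sqrt12 [0.02061782 0.03586513] long axis [-0.93185997  0.36281814] 158.7266312361228 mean [ 0.484575   -0.07910636  0.02456919]
```

View pics/w15.png

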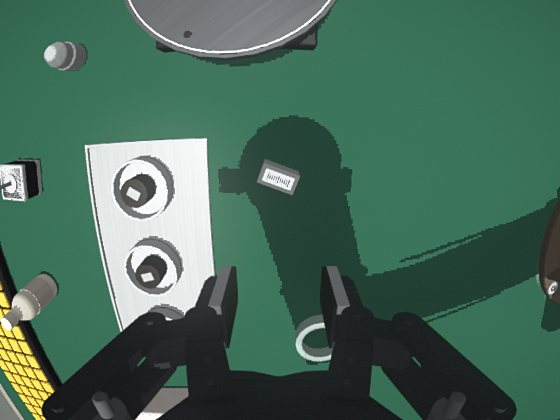

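```bash
python3 -m creep '[{"xyz":[1,0,3],"dr":[0,0,7],"gripper":5.6},{"xyz":[1.9,-0.1,6],"dr":[0,0,14],"gripper":5.6},{"xyz":[1.9,-0.1,9],"dr":[0,0,21],"gripper":5.6},{"xyz":[1.9,-0.1,12],"dr":[0,0,21],"gripper":5.6},{"xyz":[1.9,-0.1,14.5],"dr":[0,0,21],"gripper":5.6},{"xyz":[1.9,-0.1,16.2],"dr":[0,0,21],"gripper":5.6},{"xyz":[1.9,-0.1,17],"dr":[0,0,21],"gripper":5.6},{"xyz":[1.9,-0.1,17],"dr":[0,0,21],"gripper":5.6},{"xyz":[1.9,-0.1,17],"dr":[0,0,21],"gripper":4.5},{"xyz":[1.9,-0.1,17],"dr":[0,0,21],"gripper":3.9},{"xyz":[1.9,-0.1,17],"dr":[0,0,21],"gripper":3},{"xyz":[1.9,-0.1,17],"dr":[0,0,21],"gripper":3},{"xyz":[1.9,-0.1,17],"dr":[0,0,21],"gripper":3},{"xyz":[1.9,-0.1,17],"dr":[0,0,21],"gripper":3}]' 40
python3 -c "
from h import *
st()"
```

```text
clock: 30.1
ee_pos: [0.4847, -0.0789, 0.0284]
tcp_rot: [[-0.358, -0.934, 0.002], [-0.934, 0.358, 0.0], [-0.001, -0.002, -1.0]]
ft_force: [-0.7, 1.8, 7.1]
width: 0.0349
finger_force: 40.7
t 30.1 pos [ 0.4847 -0.0789  0.0284] F [-0.7  1.8  7.1] w 0.0349 ff 40.7
```

```bash
python3 -m creep '[{"xyz":[0,0,-1],"dr":[0,0,0],"gripper":3},{"xyz":[0,0,-4],"dr":[0,0,0],"gripper":3},{"xyz":[0,0,-8],"dr":[0,0,0],"gripper":3},{"xyz":[2.5,-1.5,-11],"dr":[0,0,0],"gripper":3},{"xyz":[6,-3.7,-12],"dr":[0,0,0],"gripper":3},{"xyz":[10,-6.2,-12],"dr":[0,0,0],"gripper":3},{"xyz":[14,-8.7,-12],"dr":[0,0,0],"gripper":3},{"xyz":[16.6,-10.3,-11],"dr":[0,0,0],"gripper":3},{"xyz":[17.2,-10.6,-9],"dr":[0,0,0],"gripper":3},{"xyz":[17.2,-10.6,-9],"dr":[0,0,0],"gripper":3},{"xyz":[17.2,-10.6,-9],"dr":[0,0,0],"gripper":3},{"xyz":[17.2,-10.6,-9],"dr":[0,0,0],"gripper":3},{"xyz":[17.2,-10.6,-9],"dr":[0,0,0],"gripper":3}]' 40
python3 -c "
from h import *
import fit
im,d,c=snap('wrist','w16'); s=st()
P,I=fit.cloud('w16');z=P[:,2]
k=(np.hypot(P[:,0]-.5222,P[:,1]+.2775)<.11)&(abs(z-.069)<.004); print('disc',fit.circ(P[k]),np.median(z[k]),k.sum())
for n in('side','scene'):
    snap(n,n+'16'); P,I=fit.cloud(n+'16'); z=P[:,2]; k=(np.hypot(P[:,0]-.5222,P[:,1]+.2775)<.11)&(abs(z-.069)<.003); print(n,'disc',fit.circ(P[k]))
cv2.imwrite('pics/c16.png',np.hstack([cv2.resize(im[150:400,120:440],None,fx=1.25,fy=1.25),cv2.resize(load('side16')[0][200:400,240:460],(344,312))])[:,:,::-1])
"
```

```text
clock: 31.4
ee_pos: [0.5218, -0.277, 0.1186]
tcp_rot: [[-0.357, -0.934, 0.002], [-0.934, 0.357, -0.0], [-0.0, -0.002, -1.0]]
ft_force: [0.1, 0.1, -2.1]
width: 0.0353
finger_force: 40.3
t 31.45 pos [ 0.5218 -0.277   0.1185] F [-0.9  0.3 -0.6] w 0.0351 ff 40.3
disc (array([ 522.4, -278.1]), 95.2) 0.06951219774750159 56115
side disc (array([ 518.5, -276.3]), 95.8)
scene disc (array([ 524. , -277.8]), 96.2)
```

View pics/c16.png

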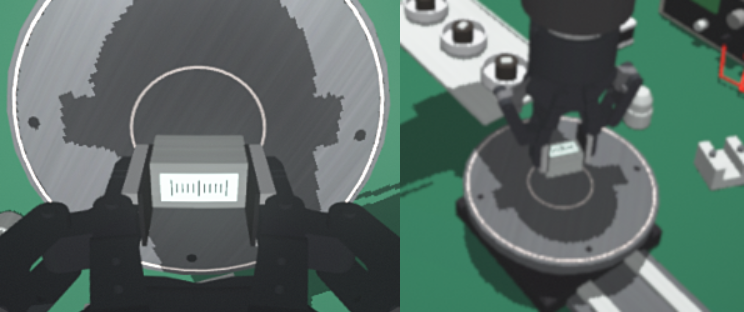

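```bash
python3 -m creep '[{"xyz":[0,0,0.8],"dr":[0,0,0],"gripper":3},{"xyz":[0,0,1.5],"dr":[0,0,0],"gripper":3},{"xyz":[0,0,1.9],"dr":[0,0,0],"gripper":3},{"xyz":[0,0,2],"dr":[0,0,0],"gripper":3},{"xyz":[0,0,2],"dr":[0,0,0],"gripper":3},{"xyz":[0,0,2],"dr":[0,0,0],"gripper":3.9},{"xyz":[0,0,2],"dr":[0,0,0],"gripper":4.5},{"xyz":[0,0,2],"dr":[0,0,0],"gripper":5.2},{"xyz":[0,0,2],"dr":[0,0,0],"gripper":5.2},{"xyz":[0,0,0.8],"dr":[0,0,0],"gripper":5.2},{"xyz":[0,0,-2],"dr":[0,0,0],"gripper":5.2},{"xyz":[0,0,-6],"dr":[0,0,0],"gripper":5.2},{"xyz":[0,0,-10],"dr":[0,0,0],"gripper":5.2},{"xyz":[-3,0,-13],"dr":[0,0,0],"gripper":5.2},{"xyz":[-3,0,-13],"dr":[0,0,0],"gripper":5.2},{"xyz":[-3,0,-13],"dr":[0,0,0],"gripper":5.2}]' 40
python3 -c "
from h import *
import fit
im,d,c=snap('wrist','w17'); s=st()
P,I=fit.cloud('w17');z=P[:,2]
k=(np.hypot(P[:,0]-.5222,P[:,1]+.2775)<.11)&(abs(z-.069)<.004); print('disc',fit.circ(P[k]),np.median(z[k]),k.sum())
k=(np.hypot(P[:,0]-.5222,P[:,1]+.2775)<.07)&(z>.089)&(z<.1); print('block',fit.rect(P[k]),np.median(P[k][:,2]))
"
```

```text
clock: 33.15
ee_pos: [0.5324, -0.2492, 0.249]
tcp_rot: [[-0.357, -0.934, 0.003], [-0.934, 0.357, -0.0], [-0.001, -0.003, -1.0]]
ft_force: [0.7, -0.5, -0.5]
width: 0.052
finger_force: 0.0
t 33.2 pos [ 0.5317 -0.2494  0.2477] F [ 0.2  0.7 -0.4] w 0.0521 ff 0.0
disc (array([ 522.4, -278. ]), 95.3) 0.06950173927604486 28623
block (array([ 521.1, -277.5]), array([19.3, 36.3]), 68.9) 0.0936662891674458
```

```bash
python3 -c "
from h import *
s=to(.6074,.28,.25); print(np.round(s['qpos'],2))
d=np.array([.6074,.28,.25])-s['ee_pos']; print(np.linalg.norm(d))"
```

```text
t 33.2 pos [ 0.5317 -0.2494  0.2477] F [ 0.2  0.7 -0.4] w 0.0521 ff 0.0
dxyz cm [-52.14  11.88  -0.21]
[-0.11  0.22 -0.2  -0.   -1.16 -0.26]
0.5347828218014807
```

```bash
python3 -m creep '[{"xyz":[-2.5,0.6,0],"dr":[0,0,-8.5],"gripper":5.2},{"xyz":[-6.5,1.5,0],"dr":[0,0,-17],"gripper":5.2},{"xyz":[-10.5,2.4,0],"dr":[0,0,-25.5],"gripper":5.2},{"xyz":[-14.5,3.4,0],"dr":[0,0,-34],"gripper":5.2},{"xyz":[-18.5,4.3,0],"dr":[0,0,-42.5],"gripper":5.2},{"xyz":[-22.5,5.2,0],"dr":[0,0,-51],"gripper":5.2},{"xyz":[-26.5,6.2,0],"dr":[0,0,-59.5],"gripper":4},{"xyz":[-30.5,7.1,0],"dr":[0,0,-68],"gripper":4},{"xyz":[-34.5,8,0],"dr":[0,0,-76.5],"gripper":4},{"xyz":[-38.5,9,0],"dr":[0,0,-85],"gripper":4},{"xyz":[-42.5,9.9,0],"dr":[0,0,-93.5],"gripper":4},{"xyz":[-46.5,10.8,0.5],"dr":[0,0,-102],"gripper":4},{"xyz":[-50.5,11.8,2],"dr":[0,0,-110.5],"gripper":4},{"xyz":[-53,12.4,3.5],"dr":[0,0,-119],"gripper":4},{"xyz":[-54.05,12.6,4.8],"dr":[0,0,-119],"gripper":4},{"xyz":[-54.05,12.6,4.8],"dr":[0,0,-119],"gripper":4},{"xyz":[-54.05,12.6,4.8],"dr":[0,0,-119],"gripper":4},{"xyz":[-54.05,12.6,4.8],"dr":[0,0,-119],"gripper":4}]' 60
python3 -c "
from h import *
import fit
im,d,c=snap('wrist','w18'); s=st(); print(np.round(s['tcp_rot'],3),np.round(s['qpos'],2))
P,I=fit.cloud('w18');z=P[:,2]
n=np.hypot(P[:,0]-.6075,P[:,1]-.3007)<.05
k=n&(z>.087)&(z<.096); print('bar',fit.rect(P[k]),np.median(P[k][:,2]),k.sum())
k=n&(z>.064)&(z<.073); print('skirt',fit.circ(P[k]),k.sum())
"
```

```text
clock: 35.0
ee_pos: [0.6084, 0.2989, 0.2]
tcp_rot: [[0.991, 0.137, 0.001], [0.137, -0.991, 0.0], [0.001, -0.0, -1.0]]
ft_force: [0.7, -0.9, 0.9]
width: 0.04
finger_force: 0.0
t 35.05 pos [0.6084 0.299  0.2003] F [-1.1 -0.2 -0. ] w 0.0399 ff 0.0
[[ 0.991  0.137  0.001]
 [ 0.137 -0.991  0.001]
 [ 0.001 -0.    -1.   ]] [ 0.74  0.4  -0.05  0.   -1.12  0.96]
bar (array([608.1, 301.2]), array([41.6, 13. ]), 10.2) 0.09106443663429335 876
skirt (array([607.9, 301.2]), 22.0) 1354
```

View pics/w18.png

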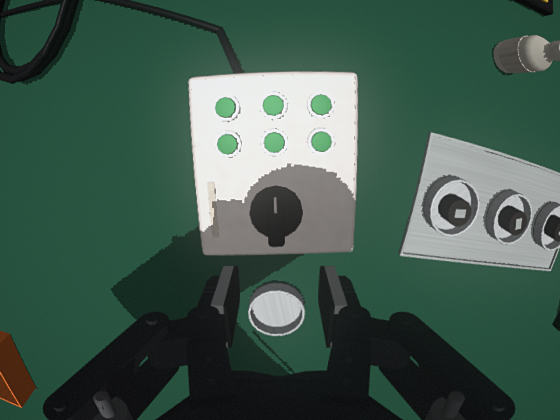

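```bash
python3 -m creep '[{"xyz":[0,-0.2,4],"dr":[0,0,-1],"gripper":4},{"xyz":[0,-0.2,7],"dr":[0,0,-1],"gripper":4},{"xyz":[0,-0.2,9],"dr":[0,0,-1],"gripper":4},{"xyz":[0,-0.2,10.3],"dr":[0,0,-1],"gripper":4},{"xyz":[0,-0.2,10.3],"dr":[0,0,-1],"gripper":4},{"xyz":[0,-0.2,10.3],"dr":[0,0,-1],"gripper":2.5},{"xyz":[0,-0.2,10.3],"dr":[0,0,-1],"gripper":1.7},{"xyz":[0,-0.2,10.3],"dr":[0,0,-1],"gripper":0.6},{"xyz":[0,-0.2,10.3],"dr":[0,0,-1],"gripper":0.6},{"xyz":[0,-0.2,10.3],"dr":[0,0,-1],"gripper":0.6},{"xyz":[0,-0.2,10.3],"dr":[0,0,-1],"gripper":0.6}]' 60
python3 -c "
from h import *
s=st(); print(s['wrist_torque'],np.round(s['qpos'],3))"
```

```text
clock: 36.15
ee_pos: [0.6087, 0.3016, 0.0983]
tcp_rot: [[0.988, 0.157, 0.002], [0.157, -0.988, 0.0], [0.002, 0.0, -1.0]]
ft_force: [0.5, -4.7, 5.9]
width: 0.0114
finger_force: 60.2
t 36.15 pos [0.6087 0.3016 0.0983] F [ 0.5 -4.7  5.9] w 0.0114 ff 60.2
[-1.72080838 -0.17393846  0.05360124] [ 0.747  0.488 -0.163  0.002 -0.918  0.98 ]
```

```bash
python3 -m creep '[{"xyz":[0,0,0],"dr":[0,0,6],"gripper":0.6},{"xyz":[0,0,0],"dr":[0,0,12],"gripper":0.6},{"xyz":[0,0,0],"dr":[0,0,18],"gripper":0.6},{"xyz":[0,0,0],"dr":[0,0,24],"gripper":0.6},{"xyz":[0,0,0],"dr":[0,0,30],"gripper":0.6},{"xyz":[0,0,0],"dr":[0,0,36],"gripper":0.6},{"xyz":[0,0,0],"dr":[0,0,42],"gripper":0.6},{"xyz":[0,0,0],"dr":[0,0,48],"gripper":0.6},{"xyz":[0,0,0],"dr":[0,0,54],"gripper":0.6},{"xyz":[0,0,0],"dr":[0,0,58],"gripper":0.6},{"xyz":[0,0,0],"dr":[0,0,61],"gripper":0.6},{"xyz":[0,0,0],"dr":[0,0,63],"gripper":0.6},{"xyz":[0,0,0],"dr":[0,0,63],"gripper":0.6},{"xyz":[0,0,0],"dr":[0,0,63],"gripper":0.6}]' 60
python3 -c "
from h import *
s=st(); R=np.array(s['tcp_rot']);print(s['wrist_torque'],'turned',8.99-np.degrees(np.arctan2(R[1,0],R[0,0])))"
```

```text
clock: 37.55
ee_pos: [0.6083, 0.3003, 0.0983]
tcp_rot: [[0.589, -0.808, 0.001], [-0.808, -0.589, -0.002], [0.002, 0.0, -1.0]]
ft_force: [-0.2, -9.3, 7.0]
width: 0.0114
finger_force: 63.3
t 37.55 pos [0.6083 0.3003 0.0983] F [-0.2 -9.3  7. ] w 0.0114 ff 63.3
[-3.33326304 -0.06057291  0.96632546] turned 62.893334966143975
```

```bash
python3 -m creep '[{"xyz":[0,0,0],"dr":[0,0,0],"gripper":8.5},{"xyz":[0,0,0],"dr":[0,0,0],"gripper":8.5},{"xyz":[0,0,0],"dr":[0,0,0],"gripper":8.5},{"xyz":[0,0,0],"dr":[0,0,0],"gripper":8.5},{"xyz":[0,0,0],"dr":[0,0,0],"gripper":8.5},{"xyz":[0,0,0],"dr":[0,0,0],"gripper":8.5},{"xyz":[0,0,-2],"dr":[0,0,0],"gripper":8.5},{"xyz":[0,0,-5.5],"dr":[0,0,0],"gripper":8.5},{"xyz":[0,0,-10],"dr":[0,0,0],"gripper":8.5},{"xyz":[0,0,-14],"dr":[0,0,0],"gripper":8.5},{"xyz":[0,0,-16],"dr":[0,0,0],"gripper":8.5},{"xyz":[0,0,-16],"dr":[0,0,0],"gripper":8.5},{"xyz":[0,0,-16],"dr":[0,0,0],"gripper":8.5}]' 60
python3 placed.py w19; python3 -c "
from h import *
import fit
P,I=fit.cloud('w19');z=P[:,2]
n=np.hypot(P[:,0]-.608,P[:,1]-.301)<.05
k=n&(z>.087)&(z<.096); print('bar',fit.rect(P[k]),k.sum())
im,d,c=snap('scene','scene19'); a,_,_=snap('side','side19')
P,I=fit.cloud('scene19');z=P[:,2];k=(np.hypot(P[:,0]-.5222,P[:,1]+.2775)<.07)&(z>.087)&(z<.1);print('block',fit.rect(P[k]))
cv2.imwrite('pics/c19.png',np.hstack([im[80:380,60:470],a[80:400,100:460][:300]])[:,:,::-1])
"
```

```text
clock: 38.85
ee_pos: [0.6075, 0.3023, 0.2564]
tcp_rot: [[0.588, -0.809, 0.0], [-0.809, -0.588, 0.001], [-0.001, -0.001, -1.0]]
ft_force: [-0.1, -0.6, -0.8]
width: 0.0845
finger_force: 0.0
t 38.9 pos [0.6072 0.302  0.2554] F [ 1.  -0.  -0.8] w 0.0853 ff 0.0
dish (array([624.7, 112.1]), 32.2) 0.0249 mount ((array([623.1, 112. ]), 15.1), np.float64(0.0353))
dish (array([613.2,  32.8]), 28.2) 0.0245 mount None
bar (array([607.8, 301.1]), array([42.3, 13.4]), 9.5) 624
block (array([ 522.9, -277. ]), array([20.1, 38.4]), 68.7)
```

View pics/c19.png

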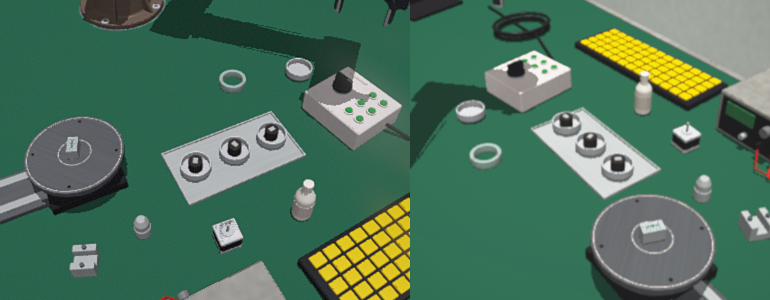

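Three dishes stand flat in the tray, each holding a mount face up, and one dish remains at the pile. The block stands inside the ring, the selector is back at rest and the bystanders haven't moved.

```bash
python3 -c "
from cell import bot
print(bot.sign_off())"
```

```text
the job is handed in; nothing more can be done
None
```

The job is done and handed in at about 39 s: three mounts are in their own dishes in the tray, the block stands inside the ring, and the selector was turned to its stop and let go (stop judged from wrist torque).

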